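# Stir the cedar beads and box the paddle

### The job

Take the wooden paddle and stir the cedar shoe-freshener beads in the grey bowl: with the blade low among them, well out from the middle, give at least two full turns clockwise as seen from above, counted from and ending at the side farthest from the robot, and go on until most of the beads have clearly moved from their places, with none leaving the bowl. Then lay the paddle flat in the clear box, swing the lid over and press it down until the catch snaps and holds it shut. Leave everything else on the bench where it stands.

Things in the scene. Friction and masses are not known exactly. Their poses are not given: they have to be found in the camera images.
- paddle: loose pale wooden paddle with a red band, 180 mm long, lying flat, blade towards the robot. Origin: middle of its underside; +x runs to the handle end (+90 mm), -x to the blade tip (-90 mm). Handle 16 mm wide, 18 mm high, x -15 to +90 mm; flat blade 22 mm wide, 10 mm thick, x -90 to -15 mm; undersides flush. 40 to 85 g.
- paddle_tip (a point): middle of the paddle's blade end: x -90 mm, 5 mm above its underside
- bowl: heavy grey round ceramic bowl that does not move, on a non-slip pad: rim 206 mm outside diameter, 48 mm high, wall 5 mm; flat inner floor about 146 mm across, 6 mm above the origin. Origin: centre of the underside; axes parallel to the world's. Seen from the robot its far side is +x, right -y, near -x, left +y.
- box: clear plastic box with a blue rim that does not move, 104 mm (x) by 220 mm (y) by 50 mm high, walls 4 mm, inner floor 4 mm above the origin, empty. Origin: centre of the underside. The lid is hinged along its +x (far) top edge; a blue sprung catch sits in the middle of the outside of its -x (near) wall.
- lid (a joint): angle of the clear lid: 0 shut, 1.75 to 2.05 at the start (leaning back behind the box). Hinge line at box x +52, z 50 mm; the lid is a 106 x 220 x 6 mm plate with blue front edge and orange tongue. The stiff hinge roughly holds it where left; the tongue must be pressed over the catch (about 10 N at the front edge), then it snaps in; unsnapped it stops at 0.1 or more.
- lid_edge (a point): middle of the lid's free (front) edge on its outer face, 106 mm from the hinge
- bead0_c (a point): centre of a chunky loose cedar bead in the bowl, a rounded 26 mm cube, about 15 g; the five start in a ring about 42 mm from the bowl's centre
- bead0: the same bead; origin at the middle of its underside as it first stands
- bead1_c (a point): centre of a chunky loose cedar bead in the bowl, a 30 mm wide, 26 mm high barrel, about 15 g; the five start in a ring about 42 mm from the bowl's centre
- bead1: the same bead; origin at the middle of its underside as it first stands
- bead2_c (a point): centre of a chunky loose cedar bead in the bowl, a rounded 26 mm cube, about 15 g; the five start in a ring about 42 mm from the bowl's centre
- bead2: the same bead; origin at the middle of its underside as it first stands
- bead3_c (a point): centre of a chunky loose cedar bead in the bowl, a 30 mm wide, 26 mm high barrel, about 15 g; the five start in a ring about 42 mm from the bowl's centre
- bead3: the same bead; origin at the middle of its underside as it first stands
- bead4_c (a point): centre of a chunky loose cedar bead in the bowl, a rounded 26 mm cube, about 15 g; the five start in a ring about 42 mm from the bowl's centre
- bead4: the same bead; origin at the middle of its underside as it first stands
- polish_tin: bystander: red shoe polish tin, 72 mm wide, 30 mm high; origin under its centre
- shoe_brush: bystander: brush lying on the bench, 160 mm long; origin under its middle
- mug: bystander: blue mug, 80 mm wide, 90 mm high, handle on its +y side; origin under its centre
- spray: bystander: green bottle, 56 mm wide, 150 mm high; origin under its centre
- bead_jar: bystander: amber jar, 76 mm wide, 85 mm high; origin under its centre
- sponge: bystander: yellow sponge block 100 x 65 x 35 mm; origin under its centre. A fixed green hook rail 235 mm high runs behind all this at x = 0.88 m
Mind the look-alikes: they are no part of the job. Of the things shaped like the bowl, the grey one is meant.

How it is judged:
By the outcome, as a careful person would: the job done as asked, in the order asked, and still so for the second after the job is handed in, with the robot touching nothing.
It also fails if it takes over 72 s, if anything falls off the work surface, if the arm or the gripper's body presses on something with over 40 N, if the wrist force passes 120 N, or if a joint passes its speed limit or range.

### The arm

A 7-joint arm with a two-finger parallel gripper is mounted at the origin on the work surface. World frame = base frame: x ahead of the robot, y to its left, z up, the work surface at z = 0. Lengths are in mm, angles in rad, forces in N, time in s.
With the tool pointing down it reaches from about 400 to 875 mm from the base axis. Payload 6.5 kg.
Tool frame: the origin (TCP) lies at the centre of the arm's flange, where the gripper is bolted on; the fingertips stand 173 mm ahead of it and the grasp point (between the pads) lies 155 mm ahead of it; z points along the fingers, y is the direction in which the jaws open and shut (so a half turn about z gives the same grasp; the last joint's range is limited). The gripper opens to 85 mm and grips with 20 to 120 N. Pads are 22 mm wide; open, the fingers measure 114 mm over their backs; the gripper's body (76 mm by 85 mm) begins 54 mm behind the grasp point. The pads swing forward as they close: fully open they stand 13 mm farther back than shut.
Start: joints at [-1.207, 0.536, -0.004, 1.538, 0.003, 1.067, -0.071], TCP at [270.838, 590.878, 404.69] pointing down, gripper open.
Joint ranges: [-2.7, 2.7], [-0.37, 2.16], [-1.27, 1.26], [0.24, 2.4], [-1.31, 4.45], [0.19, 1.91], [-2.76, 2.76]. Speed limits (rad/s): [2.39, 2.39, 3.14, 3.14, 3.14, 3.14, 3.14].

### API

Orientations are given as a unit quaternion [x, y, z, w].
In Python, from rig import status, camera, finish_job gives the robot as it stands.
- The arm moves only by the tool step_arm, never from a script. Its argument "motion" is a list of rows, each a list of 3 entries, a list of its own where there are three numbers: the opening, from 0 (shut) to 1 (fully open), then the shift along the world's x, y, z in mm, then the turn, a rotation vector about the world's x, y, z in rad. In form: [[grip, [dx, dy, dz], [rx, ry, rz]], ...]. A call has 1 to 8 rows; each row is the pose to reach, as a shift and turn from the pose commanded when the call began; what a row does not reach only later rows make up. A row lasts 1/10 s, in which the tool goes at most 50 mm and 8.59 degrees, less where a joint would pass 70% of its speed; a pose out of reach is approached as far as the arm can. A call with a gripper value outside its range is refused whole. The fingers move at their own pace and stop on an object; the grip force is fixed at half the most. Time passes only in rows, so rows that repeat a pose let the fingers close. It gives the time, the measured TCP pose, the force and the opening at its end, in the units of the state.
- status.get_state(): the state, without advancing time (a new reading comes with each control period).
- camera(name): name is "scene" or "top" or "wrist"; returns a dict with "image" (480x640x3 uint8, red, green, blue), "vfov" (degrees; the focal length in pixels is half the picture's height over the tangent of half this angle, whatever the lens; pixels are square), "cx", "cy" (the principal point, pixels), "camera_from_world" (4x4, takes a point from world to camera coordinates). Camera axes: x right, y up, looking along -z (the intrinsics and any distortion apply to the point x, -y, -z); pixel columns grow to the right and rows downward; lengths in mm; the calibration is good to about 2 mm. A picture is of the moment at which its call begins. There is no depth.
- finish_job(): hands the job in, once; it reports no verdict.
The state is a dict: "time_s": time; "joints": joint angles; "qvel": joint speeds; "joint_torque": joint torques, N m; "tool_pos": TCP position; "eef_rot": TCP orientation; "force": force on the tool from outside, world axes, zero at the start; "wrist_torque": the same for the moment, N m; "width": finger opening in mm.
Only numpy, scipy, OpenCV 4.12 (cv2) and the standard library are available. Lean on these libraries where they do the work, as an engineer would, in place of code of your own. Each camera call takes 0.05 s, during which the arm holds its last target. There are 200 camera calls.

## Working session

There is one attempt and no reset: what is moved stays moved. The work goes in short steps, Python scripts to look and compute and a tool call to move; the robot and the scene stay as the last step left them, time stands still between calls to the robot, and variables do not carry over. Pictures are saved under pics/ and viewed, about 8 in all and at most 12, crops included, and the job is handed in when it is done.

Besides the shell and the picture viewer there is one more tool, called after "Request:" as name(argument=value, ...), one argument or row to a line, values as JSON. step_arm: Moves the arm, as the interface text tells. Its arguments: {"type":"object","properties":{"motion":{"type":"array","items":{"type":"array"}}},"required":["motion"]}

```bash
mkdir -p pics; ls
cat > h.py <<'E'
import numpy as np,cv2
from rig import status,camera
def shot(n,fn=None):
    c=camera(n)
    if fn: cv2.imwrite('pics/'+fn,c['image'][:,:,::-1])
    return c
def ray(c,u,v):
    f=240/np.tan(np.radians(c['vfov']/2)); M=np.array(c['camera_from_world']); R=M[:3,:3]
    d=R.T@np.array([(u-c['cx'])/f,-(v-c['cy'])/f,-1]); return -R.T@M[:3,3],d
def onz(c,u,v,z):
    o,d=ray(c,u,v); return o+d*(z-o[2])/d[2]
def proj(c,p):
    f=240/np.tan(np.radians(c['vfov']/2)); q=np.array(c['camera_from_world'])@np.append(p,1)
    return c['cx']+f*q[0]/-q[2], c['cy']-f*q[1]/-q[2]
E
python3 - <<'E'
from h import *
import pickle
for n in('top','scene'):
    c=shot(n,n+'0.png'); pickle.dump(c,open(n+'0.pkl','wb')); print(n,{k:(np.round(v,4).tolist() if k!='image' else 0) for k,v in c.items()})
print(status.get_state())
E
```

```text
pics
top {'image': 0, 'vfov': 44.9087, 'cx': 315.2065, 'cy': 233.7692, 'camera_from_world': [[-0.0192, -0.9997, -0.0126, 15.3148], [0.9859, -0.0211, 0.1658, -545.353], [-0.166, -0.0093, 0.9861, -1364.565], [0.0, 0.0, 0.0, 1.0]]}
scene {'image': 0, 'vfov': 44.0516, 'cx': 312.393, 'cy': 236.4279, 'camera_from_world': [[-0.5241, 0.8516, -0.0029, 270.8128], [-0.4948, -0.3017, 0.815, 201.464], [0.6932, 0.4286, 0.5795, -1844.8844], [0.0, 0.0, 0.0, 1.0]]}
{'time_s': 0.1, 'joints': array([-1.20717424,  0.53707891, -0.00443035,  1.53875842,  0.00258454,
        1.0673195 , -0.07119882]), 'qvel': array([-7.08280207e-06, -2.19840721e-03,  9.30080502e-04, -4.83512300e-03,
        1.40681805e-03, -1.11661345e-03,  5.44002935e-05]), 'joint_torque': array([ 3.11400996e-03, -5.84558058e+01,  1.05228525e+00, -2.59777272e+01,
        1.26819426e-02,  4.54978959e-03,  3.44509488e-05]), 'tool_pos': array([270.73360127, 590.60741661, 403.91421866]), 'eef_rot': array([ 2.13231983e-01,  9.77001287e-01, -7.70848773e-04, -1.13956605e-04]), 'force': array([-0.07328236,  0.08531897, -0.21219302]), 'wrist_torque': array([-0.03418827,  0.00766982, -0.00402809]), 'width': 85.55720766870287}
```

View pics/top0.png

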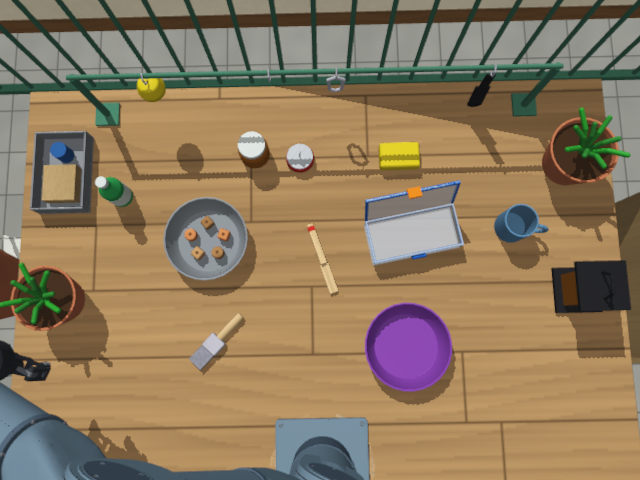

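View pics/scene0.png

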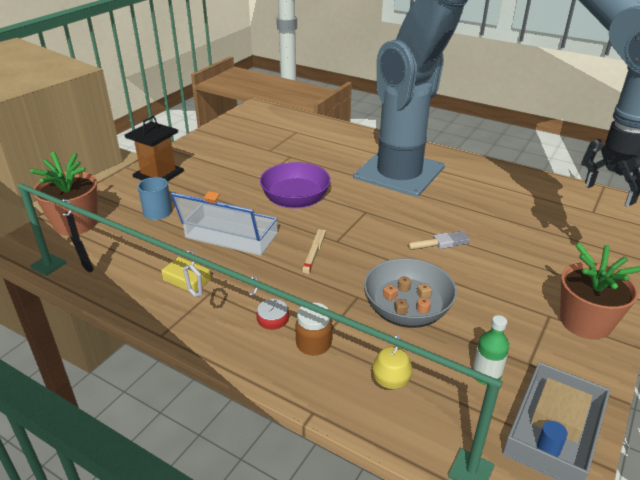

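The top view shows the grey bowl at about (205,238) with five beads. The paddle runs from its red handle end (311,228) to the blade tip (333,293). The box is around (414,235), with its lid leaning back and the orange tongue at (414,192). Next I'll measure these.

Run:
```python
from h import *
import pickle
c=pickle.load(open('top0.pkl','rb')); s=pickle.load(open('scene0.pkl','rb'))
im=c['image']; hsv=cv2.cvtColor(im,cv2.COLOR_RGB2HSV)
# paddle
def crop(im,x,y,w,h,k,fn): cv2.imwrite('pics/'+fn,cv2.resize(im[y:y+h,x:x+w,::-1],None,fx=k,fy=k,interpolation=cv2.INTER_CUBIC))
a=cv2.resize(im[215:305,285:355],None,fx=5,fy=5,interpolation=cv2.INTER_CUBIC)
b=cv2.resize(im[170:275,355:475],None,fx=450/105,fy=450/105,interpolation=cv2.INTER_CUBIC)
b=b[:, :445]
cv2.imwrite('pics/crop0.png',np.hstack([a,b])[:,:,::-1])
# bowl: grey low saturation mask, largest blob
m=((hsv[...,1]<70)&(hsv[...,2]>60)&(hsv[...,2]<190)).astype(np.uint8)*255
roi=np.zeros_like(m); roi[185:290,150:262]=1; m*=roi
cn=max(cv2.findContours(m,0,2)[0],key=cv2.contourArea); h=cv2.convexHull(cn)
P=np.array([onz(c,u,v,48)[:2] for u,v in h[:,0]+0.0])
print('bowl rim',cv2.minEnclosingCircle(P.astype(np.float32)))
A=np.c_[2*P,np.ones(len(P))]; q=np.linalg.lstsq(A,(P**2).sum(1),rcond=None)[0]; print('fit',q[:2],np.sqrt(q[2]+q[:2]@q[:2]))
# beads
m=((hsv[...,0]<16)&(hsv[...,1]>95)).astype(np.uint8)*255; roi[:]=0; roi[205:270,172:240]=1; m*=roi
for k in cv2.findContours(m,0,2)[0]:
    if cv2.contourArea(k)>30:
        M=cv2.moments(k); u,v=M['m10']/M['m00'],M['m01']/M['m00']; print('bead',u,v,onz(c,u,v,28)[:2])
# blue rim of box
m=((hsv[...,0]>100)&(hsv[...,0]<125)&(hsv[...,1]>130)&(hsv[...,2]>80)).astype(np.uint8)*255; roi[:]=0; roi[175:275,355:475]=1; m*=roi
ys,xs=np.nonzero(m); print('blue',len(xs),xs.min(),xs.max(),ys.min(),ys.max())
# paddle red band
m=(((hsv[...,0]<6)|(hsv[...,0]>174))&(hsv[...,1]>150)).astype(np.uint8)*255; roi[:]=0; roi[220:300,295:345]=1; m*=roi
ys,xs=np.nonzero(m); print('red',xs.mean(),ys.mean(),onz(c,xs.mean(),ys.mean(),18))
```

```text
bowl rim ((540.8952026367188, 272.1044616699219), 103.14967346191406)
fit [541.16504085 271.92488261] 102.68056537569356
bead 190.5801282051282 234.51442307692307 [553.21895065 311.65032646]
bead 223.46354166666666 234.3298611111111 [551.94611453 230.43169753]
blue 201 365 459 182 258
red 310.88 228.08 [564.74069965  14.96135813  18.        ]
```

View pics/crop0.png

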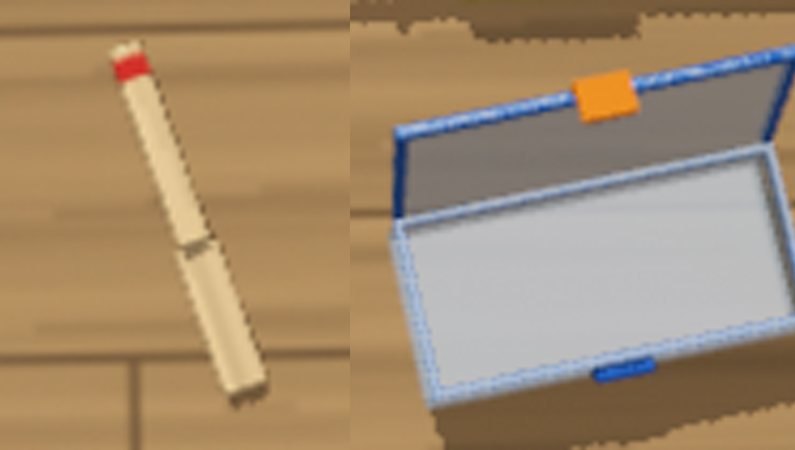

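The crop shows the paddle's handle end at crop (127,44) and its tip end at (248,385). The box rim corners are at (395,222), (433,405) and (770,147), the catch is at (625,368), and the tongue is at (607,95).

Run:
```python
from h import *
import pickle
c=pickle.load(open('top0.pkl','rb'))
A=lambda x,y,z:onz(c,x/5+285,y/5+215,z)
k=105/450
B=lambda x,y,z:onz(c,(x-350)*k+355,y*k+170,z)
h=A(127,44,18);t=A(248,383,10); d=h-t; d[2]=0
print('paddle',h,t,np.linalg.norm(d),(h+t)/2,np.degrees(np.arctan2(d[1],d[0])))
FL,NL,FR=B(393,222,50),B(433,406,50),B(772,145,50)
print('FL',FL,'NL',NL,'FR',FR, np.linalg.norm(FL-NL),np.linalg.norm(FL-FR),'centre',(NL+FR)/2)
for p,q in((FL,NL),(FL,FR)): e=p-q; print(np.degrees(np.arctan2(e[1],e[0])))
print('catch',B(625,362,50)); yx=np.degrees(np.arctan2(*(FL-FR)[1::-1]))
cen=(NL+FR)/2; ya=np.arctan2((FL-FR)[1],(FL-FR)[0])-np.pi/2
ux=np.array([np.cos(ya),np.sin(ya),0]); uy=np.array([-ux[1],ux[0],0])
hin=cen+52*ux
for th in (1.7,1.75,1.8,1.85,1.9,1.95,2.0,2.05):
    p=hin-106*np.cos(th)*ux+np.array([0,0,106*np.sin(th)])
    print(th,[np.round(proj(c,p+s*110*uy)) for s in(1,0,-1)])
print('ya',ya,'tongue px',(607-350)*k+355,95*k+170,'edge L',(397-350)*k+355,128*k+170,'edge R',458.8,181.7)
print('sponge',onz(c,400,155,35))
# tilt-plane bearing of bowl
print(np.degrees(np.arctan2(272,541)))
```

```text
paddle [575.56318445  15.95921532  18.        ] [406.97420432 -40.13604315  10.        ] 177.676453833181 [491.26869438 -12.08841391  14.        ] 18.40402958717853
FL [ 571.67617479 -117.24650472   50.        ] NL [ 466.56579657 -136.08086668   50.        ] FR [ 611.50834211 -333.74509447   50.        ] 106.78447827720572 220.13232591954858 centre [ 539.03706934 -234.91298057   50.        ]
10.158820605566651
100.42489385261455
catch [ 489.10372365 -244.37818055   50.        ]
1.7 [array([367., 208.]), array([415., 198.]), array([462., 189.])]
1.75 [array([367., 206.]), array([414., 196.]), array([462., 186.])]
1.8 [array([366., 204.]), array([414., 194.]), array([461., 184.])]
1.85 [array([366., 202.]), array([413., 192.]), array([460., 182.])]
1.9 [array([365., 200.]), array([412., 190.]), array([460., 180.])]
1.95 [array([365., 198.]), array([412., 188.]), array([459., 179.])]
2.0 [array([364., 196.]), array([411., 186.]), array([458., 177.])]
2.05 [array([363., 194.]), array([411., 185.]), array([458., 175.])]
ya 0.18194872189904032 tongue px 414.9666666666667 192.16666666666666 edge L 365.96666666666664 199.86666666666667 edge R 458.8 181.7
sponge [ 742.39957437 -211.3813974    35.        ]
26.691998782149795
```

Request:
step_arm(
  motion=[
    [0.5,[151,-326,-70],[0,0,0.4]],
    [0.5,[151,-326,-70],[0,0,0.4]],
    [0.5,[151,-326,-70],[0,0,0.4]],
    [0.5,[151,-326,-70],[0,0,0.4]],
    [0.5,[151,-326,-70],[0,0,0.4]],
    [0.5,[151,-326,-70],[0,0,0.4]],
    [0.5,[151,-326,-70],[0,0,0.4]],
    [0.5,[151,-326,-70],[0,0,0.4]],
  ],
)

```text
time_s: 0.9
tool_pos: [423.5, 259.2, 333.5]
eef_rot: [0.018, 1.0, -0.002, -0.0]
force: [-0.2, -0.1, 0.4]
width: 42.4
```

Request:
step_arm(
  motion=[
    [0.5,[121,-260,-85],[0,0,0.35]],
    [0.5,[121,-260,-85],[0,0,0.35]],
    [0.5,[121,-260,-85],[0,0,0.35]],
    [0.5,[121,-260,-85],[0,0,0.35]],
    [0.5,[121,-260,-85],[0,0,0.35]],
    [0.5,[121,-260,-85],[0,0,0.35]],
    [0.5,[121,-260,-85],[0,0,0.35]],
    [0.5,[121,-260,-85],[0,0,0.35]],
  ],
)

```text
time_s: 1.7
tool_pos: [542.8, 3.0, 248.9]
eef_rot: [-0.158, 0.988, -0.0, -0.001]
force: [0.3, 0.1, 0.5]
width: 42.9
```

Run:
```python
from h import *
from scipy.spatial.transform import Rotation as R
import pickle
c=shot('wrist','w1.png'); pickle.dump(c,open('w1.pkl','wb'))
s=status.get_state(); print(s['time_s'],s['tool_pos'],s['joints'],R.from_quat(s['eef_rot']).as_matrix().round(3),s['width'],s['force'])
```

```text
1.75 [542.54480982   5.04123392 249.32068471] [-0.05398437  0.58023826 -0.04925142  1.92460576  0.0443586   0.63877739
  1.75944334] [[-0.949 -0.314 -0.001]
 [-0.314  0.949  0.   ]
 [ 0.001  0.001 -1.   ]] 42.866065307404256 [ 0.13644514 -0.06629544 -1.04643499]
```

View pics/w1.png

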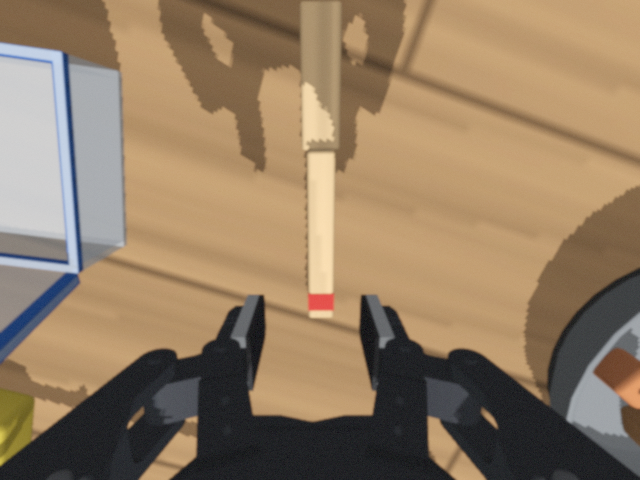

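The wrist view shows the paddle lined up with the image axis. The handle end is at (320,317), the handle-to-blade step is at (321,151), and the fingers stand on either side.

Run:
```python
from h import *
import pickle
c=pickle.load(open('w1.pkl','rb'))
h=onz(c,320.5,317,16);t=onz(c,321,151,18);d=h-t;print(h,t,np.hypot(*d[:2]),np.degrees(np.arctan2(d[1],d[0])))
u=d/np.linalg.norm(d); print('grasp',h-35*u, proj(c,np.array([543,5,18.])))
```

```text
[576.15635346  18.50768861  16.        ] [476.74323095 -14.58404975  18.        ] 104.7761045038327 18.41110103650751
grasp [542.95388251   7.45555128  16.66796958] (np.float64(316.89438185690193), np.float64(266.93050985816774))
```

Request:
step_arm(
  motion=[
    [0.5,[0,2,-30],[0,0,0]],
    [0.5,[0,2,-60],[0,0,0]],
    [0.5,[0,2,-74],[0,0,0]],
    [0.5,[0,2,-74],[0,0,0]],
    [0,[0,2,-74],[0,0,0]],
    [0,[0,2,-74],[0,0,0]],
    [0,[0,2,-74],[0,0,0]],
    [0,[0,2,-74],[0,0,0]],
  ],
)

```text
time_s: 2.55
tool_pos: [543.6, 7.2, 177.3]
eef_rot: [-0.159, 0.987, 0.0, 0.001]
force: [-1.8, 0.8, 7.2]
width: 14.3
```

Request:
step_arm(
  motion=[
    [0,[0,0,0],[0,0,0]],
    [0,[0,0,0],[0,0,0]],
  ],
)

```text
time_s: 2.75
tool_pos: [543.6, 7.2, 177.2]
eef_rot: [-0.159, 0.987, 0.0, 0.001]
force: [-1.1, 1.1, 7.0]
width: 14.4
```

Request:
step_arm(
  motion=[
    [0,[0,0,35],[0,0,0]],
    [0,[2,20,80],[0,0,-0.14]],
    [0,[4,40,120],[0,0,-0.28]],
    [0,[5,55,160],[0,0,-0.42]],
    [0,[6,70,160],[0,0,-0.56]],
    [0,[7,80,160],[0,0,-0.7]],
    [0,[8,90,160],[0,0,-0.84]],
    [0,[8,95,160],[0,0,-0.98]],
  ],
)

```text
time_s: 3.55
tool_pos: [550.8, 103.0, 336.6]
eef_rot: [0.326, 0.945, 0.001, 0.0]
force: [0.4, 1.0, -0.7]
width: 14.5
```

Request:
step_arm(
  motion=[
    [0,[0,10,0],[0,0,-0.14]],
    [0,[2,20,0],[0,0,-0.28]],
    [0,[4,35,0],[0,0,-0.42]],
    [0,[5,50,0],[0,0,-0.56]],
    [0,[6,65,0],[0,0,-0.7]],
    [0,[7,80,0],[0,0,-0.84]],
    [0,[8,90,0],[0,0,-0.98]],
    [0,[8,100,0],[0,0,-1.12]],
  ],
)

```text
time_s: 4.35
tool_pos: [558.8, 202.5, 336.4]
eef_rot: [0.779, 0.627, 0.001, -0.0]
force: [-0.5, -0.6, -0.9]
width: 14.4
```

Request:
step_arm(
  motion=[
    [0,[0,10,0],[0,0,-0.14]],
    [0,[2,20,0],[0,0,-0.28]],
    [0,[4,35,0],[0,0,-0.42]],
    [0,[5,50,0],[0,0,-0.56]],
    [0,[6,65,0],[0,0,-0.7]],
    [0,[7,80,0],[0,0,-0.8]],
    [0,[8,83,0],[0,0,-0.9]],
    [0,[8,83,0],[0,0,-0.9]],
  ],
)

```text
time_s: 5.15
tool_pos: [566.5, 286.0, 335.9]
eef_rot: [0.973, 0.229, 0.0, -0.0]
force: [0.6, -0.2, -0.4]
width: 13.9
```

Run:
```python
from h import *
from scipy.spatial.transform import Rotation as R
s=status.get_state(); print(s['time_s'],s['tool_pos'],s['joints'],R.from_quat(s['eef_rot']).as_matrix().round(3),s['width'],s['force'])
```

```text
5.15 [566.4780381  286.02866507 335.91316127] [-0.99319217  0.67892928  0.67683335  1.66785445 -0.49658033  0.97311135
 -1.24653868] [[ 0.895  0.446  0.   ]
 [ 0.446 -0.895  0.001]
 [ 0.    -0.001 -1.   ]] 13.911806096063907 [ 0.61163752 -0.23917521 -0.42727355]
```

Request:
step_arm(
  motion=[
    [0,[0,0,0],[-0.063,0.125,0]],
    [0,[1,0,-5],[-0.126,0.25,0]],
    [0,[1,0,-10],[-0.188,0.375,0]],
    [0,[2,0,-18],[-0.251,0.5,0]],
    [0,[2,0,-25],[-0.314,0.625,0]],
    [0,[2,0,-33],[-0.376,0.748,0]],
    [0,[2,0,-33],[-0.376,0.748,0]],
  ],
)

```text
time_s: 5.85
tool_pos: [568.9, 284.2, 300.3]
eef_rot: [0.888, 0.21, -0.398, 0.095]
force: [-0.1, -0.1, -0.7]
width: 14.5
```

```bash
cat >> h.py <<'E'
from scipy.spatial.transform import Rotation as R
tipT=np.array([145.5,0,172.2])  # set sign below
def tip(s):
    m=R.from_quat(s['eef_rot']).as_matrix(); return np.array(s['tool_pos'])+m@tipT
E
python3 - <<'E'
from h import *
import pickle
a=shot('top'); b=shot('scene')
pickle.dump((a,b),open('t2.pkl','wb'))
A=cv2.resize(a['image'][180:300,140:270],(433,400),interpolation=cv2.INTER_CUBIC); B=cv2.resize(b['image'][210:350,330:490],(457,400),interpolation=cv2.INTER_CUBIC)[:,:367]
cv2.imwrite('pics/t2.png',np.hstack([A,B])[:,:,::-1])
s=status.get_state(); print(s['time_s'],s['tool_pos'],s['joints'],R.from_quat(s['eef_rot']).as_matrix().round(3),s['width'],s['force'],'tip',tip(s)); t=tip(s); print(proj(a,t),proj(b,t))
E
```

```text
5.95 [569.22475153 284.30066705 302.71888843] [-0.86098005  0.97278752  0.62015861  1.32717245 -0.34977334  1.82704113
 -1.2883808 ] [[ 0.602  0.447 -0.662]
 [ 0.299 -0.895 -0.332]
 [-0.74   0.002 -0.672]] 14.160264549242896 [-0.14418384 -0.56465317 -0.6287649 ] tip [542.87962446 270.59713495  79.24352628]
(np.float64(202.91836538486203), np.float64(234.89383283692953)) (np.float64(410.67859398360196), np.float64(274.6530434522182))
```

View pics/t2.png

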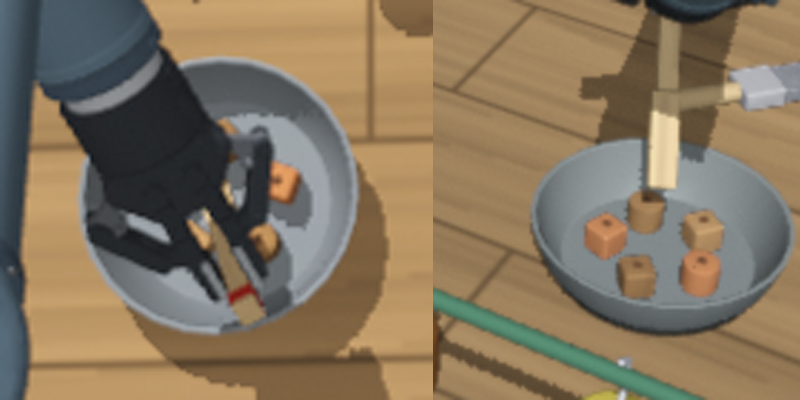

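Request:
step_arm(
  motion=[
    [0,[7,7,-15],[0,0,0]],
    [0,[7,7,-32],[0,0,0]],
    [0,[7,7,-50],[0,0,0]],
    [0,[7,7,-62],[0,0,0]],
    [0,[7,7,-66],[0,0,0]],
    [0,[7,7,-66],[0,0,0]],
  ],
)

```text
time_s: 6.55
tool_pos: [575.6, 291.7, 236.1]
eef_rot: [0.889, 0.209, -0.396, 0.095]
force: [-0.5, -0.2, -0.2]
width: 14.6
```

Run:
```python
from h import *
s=status.get_state(); print(s['time_s'],s['tool_pos'],s['joints'],R.from_quat(s['eef_rot']).as_matrix().round(3),s['width'],s['force'],'tip',tip(s))
```

```text
6.55 [575.5896058  291.67188666 236.08517736] [-0.84541573  1.07037846  0.59316637  1.30186211 -0.38778129  1.76242337
 -1.29416541] [[ 0.599  0.447 -0.664]
 [ 0.297 -0.895 -0.334]
 [-0.743  0.003 -0.669]] 14.58507577296595 [-0.45834049 -0.17312402 -0.24829475] tip [548.42415604 277.33368388  12.74788921]
```

Request:
step_arm(
  motion=[
    [0,[8,4,0],[0,0,0]],
    [0,[16,8,0],[0,0,0]],
    [0,[24,13,0],[0,0,0]],
    [0,[31,17,0],[0,0,0]],
    [0,[31,17,0],[0,0,0]],
  ],
)

```text
time_s: 7.05
tool_pos: [607.6, 309.1, 237.4]
eef_rot: [0.89, 0.209, -0.394, 0.095]
force: [-0.3, 0.3, -0.3]
width: 13.9
```

Run:
```python
from h import *
s=status.get_state(); print(s['time_s'],s['tool_pos'],s['joints'],s['width'],s['force'],'tip',tip(s))
```

```text
7.05 [607.55524479 309.06103    237.40287125] [-0.81112281  1.12110296  0.58565976  1.16716394 -0.39881251  1.83195604
 -1.31727124] 13.898759466802394 [-0.25208141  0.29506997 -0.28387705] tip [580.97752626 294.99040537  13.97786728]
```

Request:
step_arm(
  motion=[
    [0,[4.5,-10.9,-1],[0,0,0]],
    [0,[6,-22.5,-1],[0,0,0]],
    [0,[4.5,-34.1,-1],[0,0,0]],
    [0,[0,-45,-1],[0,0,0]],
    [0,[-7.2,-54.3,-1],[0,0,0]],
    [0,[-16.5,-61.5,-1],[0,0,0]],
    [0,[-27.4,-66,-1],[0,0,0]],
    [0,[-39,-67.5,-1],[0,0,0]],
  ],
)

```text
time_s: 7.85
tool_pos: [568.2, 239.5, 236.7]
eef_rot: [0.89, 0.208, -0.394, 0.095]
force: [1.6, 2.0, 3.6]
width: 14.4
```

Run:
```python
from h import *
s=status.get_state(); print(s['time_s'],s['tool_pos'],s['joints'],s['width'],s['force'],'tip',tip(s),tip(s)-[541,272,0])
```

```text
7.85 [568.16940108 239.49181061 236.7413418 ] [-0.8178231   1.03169359  0.60721196  1.40335709 -0.34440932  1.69426001
 -1.23202449] 14.38231243906152 [1.63315971 2.0125559  3.59679254] tip [541.8564562  225.31604394  13.29164596] [  0.8564562  -46.68395606  13.29164596]
```

Small forces and a good path, so I'll go on with the rest of turn 1.

Request:
step_arm(
  motion=[
    [0,[-11.6,1.5,0],[0,0,0]],
    [0,[-22.5,6,0],[0,0,0]],
    [0,[-31.8,13.2,0],[0,0,0]],
    [0,[-39,22.5,0],[0,0,0]],
    [0,[-43.5,33.4,0],[0,0,0]],
    [0,[-45,45,0],[0,0,0]],
    [0,[-43.5,56.6,0],[0,0,0]],
    [0,[-39,67.5,0],[0,0,0]],
  ],
)

```text
time_s: 8.65
tool_pos: [529.7, 309.2, 236.2]
eef_rot: [0.89, 0.209, -0.395, 0.096]
force: [2.5, -3.5, 4.5]
width: 14.5
```

Request:
step_arm(
  motion=[
    [0,[7.2,9.3,0],[0,0,0]],
    [0,[16.5,16.5,0],[0,0,0]],
    [0,[27.4,21,0],[0,0,0]],
    [0,[39,22.5,0],[0,0,0]],
    [0,[50.6,21,0],[0,0,0]],
    [0,[61.5,16.5,0],[0,0,0]],
    [0,[70.8,9.3,0],[0,0,0]],
    [0,[78,0,0],[0,0,0]],
  ],
)

```text
time_s: 9.45
tool_pos: [607.0, 308.8, 235.2]
eef_rot: [0.889, 0.209, -0.396, 0.094]
force: [-3.1, -1.1, 0.5]
width: 14.4
```

Run:
```python
from h import *
import pickle
s=status.get_state(); print(s['time_s'],s['tool_pos'],s['joints'],s['width'],s['force'],'tip',tip(s)-[541,272,0])
b=shot('scene'); B=cv2.resize(b['image'][220:350,340:490],(600,520),interpolation=cv2.INTER_CUBIC); cv2.imwrite('pics/t3.png',B[:,:,::-1]); print(proj(b,tip(s)))
```

```text
9.45 [607.04949025 308.83908286 235.18705789] [-0.80840597  1.12266729  0.57945694  1.16751266 -0.39627402  1.8312339
 -1.31920156] 14.364652393662729 [-3.12208815 -1.14630597  0.52331578] tip [38.64789825 22.62598001 11.87062216]
(np.float64(411.0624608417172), np.float64(310.9467854374998))
```

View pics/t3.png

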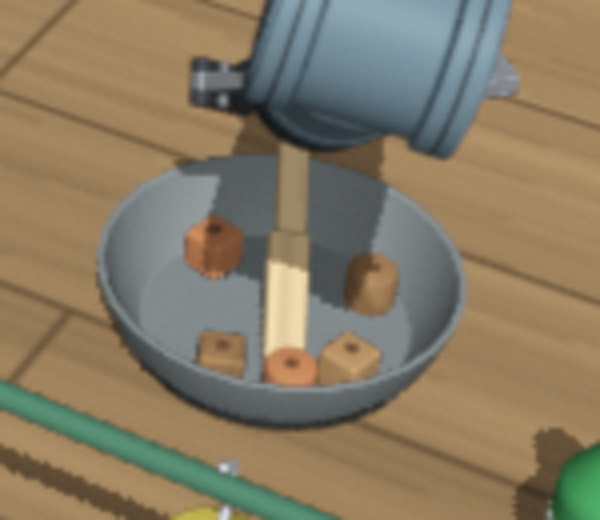

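The view shows all five beads in the bowl, three bunched ahead of the blade, with the tip at crop (286,363) where predicted. I'll do two more turns.

Request:
step_arm(
  motion=[
    [0,[4.5,-10.9,0],[0,0,0]],
    [0,[6,-22.5,0],[0,0,0]],
    [0,[4.5,-34.1,0],[0,0,0]],
    [0,[0,-45,0],[0,0,0]],
    [0,[-7.2,-54.3,0],[0,0,0]],
    [0,[-16.5,-61.5,0],[0,0,0]],
    [0,[-27.4,-66,0],[0,0,0]],
    [0,[-39,-67.5,0],[0,0,0]],
  ],
)

```text
time_s: 10.3
tool_pos: [567.8, 240.0, 236.2]
eef_rot: [0.89, 0.209, -0.394, 0.095]
force: [0.1, 0.9, 0.3]
width: 14.4
```

Request:
step_arm(
  motion=[
    [0,[-11.6,1.5,0],[0,0,0]],
    [0,[-22.5,6,0],[0,0,0]],
    [0,[-31.8,13.2,0],[0,0,0]],
    [0,[-39,22.5,0],[0,0,0]],
    [0,[-43.5,33.4,0],[0,0,0]],
    [0,[-45,45,0],[0,0,0]],
    [0,[-43.5,56.6,0],[0,0,0]],
    [0,[-39,67.5,0],[0,0,0]],
  ],
)

```text
time_s: 11.1
tool_pos: [528.4, 310.1, 235.0]
eef_rot: [0.889, 0.209, -0.396, 0.095]
force: [1.5, -3.2, 1.2]
width: 14.0
```

Request:
step_arm(
  motion=[
    [0,[7.2,9.3,0],[0,0,0]],
    [0,[16.5,16.5,0],[0,0,0]],
    [0,[27.4,21,0],[0,0,0]],
    [0,[39,22.5,0],[0,0,0]],
    [0,[50.6,21,0],[0,0,0]],
    [0,[61.5,16.5,0],[0,0,0]],
    [0,[70.8,9.3,0],[0,0,0]],
    [0,[78,0,0],[0,0,0]],
  ],
)

```text
time_s: 11.9
tool_pos: [605.3, 309.3, 235.1]
eef_rot: [0.887, 0.209, -0.4, 0.094]
force: [-12.0, -0.5, 6.0]
width: 14.2
```

Request:
step_arm(
  motion=[
    [0,[4.5,-10.9,0],[0,0,0]],
    [0,[6,-22.5,0],[0,0,0]],
    [0,[4.5,-34.1,0],[0,0,0]],
    [0,[0,-45,0],[0,0,0]],
    [0,[-7.2,-54.3,0],[0,0,0]],
    [0,[-16.5,-61.5,0],[0,0,0]],
    [0,[-27.4,-66,0],[0,0,0]],
    [0,[-39,-67.5,0],[0,0,0]],
  ],
)

```text
time_s: 12.7
tool_pos: [567.8, 241.0, 235.3]
eef_rot: [0.889, 0.209, -0.395, 0.095]
force: [0.1, -1.3, -1.2]
width: 14.5
```

Request:
step_arm(
  motion=[
    [0,[-11.6,1.5,0],[0,0,0]],
    [0,[-22.5,6,0],[0,0,0]],
    [0,[-31.8,13.2,0],[0,0,0]],
    [0,[-39,22.5,0],[0,0,0]],
    [0,[-43.5,33.4,0],[0,0,0]],
    [0,[-45,45,0],[0,0,0]],
    [0,[-43.5,56.6,0],[0,0,0]],
    [0,[-39,67.5,0],[0,0,0]],
  ],
)

```text
time_s: 13.5
tool_pos: [528.4, 310.7, 235.4]
eef_rot: [0.889, 0.21, -0.396, 0.094]
force: [-0.1, -0.1, -0.2]
width: 14.5
```

Request:
step_arm(
  motion=[
    [0,[7.2,9.3,0],[0,0,0]],
    [0,[16.5,16.5,0],[0,0,0]],
    [0,[27.4,21,0],[0,0,0]],
    [0,[39,22.5,0],[0,0,0]],
    [0,[50.6,21,0],[0,0,0]],
    [0,[61.5,16.5,0],[0,0,0]],
    [0,[70.8,9.3,0],[0,0,0]],
    [0,[78,0,0],[0,0,0]],
  ],
)

```text
time_s: 14.3
tool_pos: [606.1, 309.5, 235.2]
eef_rot: [0.888, 0.21, -0.398, 0.094]
force: [-7.0, 0.0, 2.2]
width: 14.4
```

Request:
step_arm(
  motion=[
    [0,[4.5,-10.9,0],[0,0,0]],
    [0,[6,-22.5,0],[0,0,0]],
    [0,[6,-24,0],[0,0,0]],
  ],
)

```text
time_s: 14.6
tool_pos: [612.7, 284.3, 235.7]
eef_rot: [0.889, 0.209, -0.396, 0.093]
force: [-3.4, 2.9, 1.0]
width: 14.5
```

Run:
```python
from h import *
s=status.get_state(); print(s['time_s'],s['tool_pos'],s['joints'],s['width'],s['force'],'tip',tip(s)-[541,272,0])
b=shot('scene'); B=cv2.resize(b['image'][220:350,340:490],(600,520),interpolation=cv2.INTER_CUBIC); cv2.imwrite('pics/t4.png',B[:,:,::-1]); print(proj(b,tip(s)))
```

```text
14.6 [612.70490938 284.30534308 235.69804948] [-0.7818195   1.11211333  0.57787558  1.19003378 -0.3721393   1.81317285
 -1.29076649] 14.526367541678491 [-3.35956555  2.94421733  1.03609412] tip [44.30106764 -1.31417371 12.3449026 ]
(np.float64(400.0802881594299), np.float64(308.43352676097464))
```

View pics/t4.png

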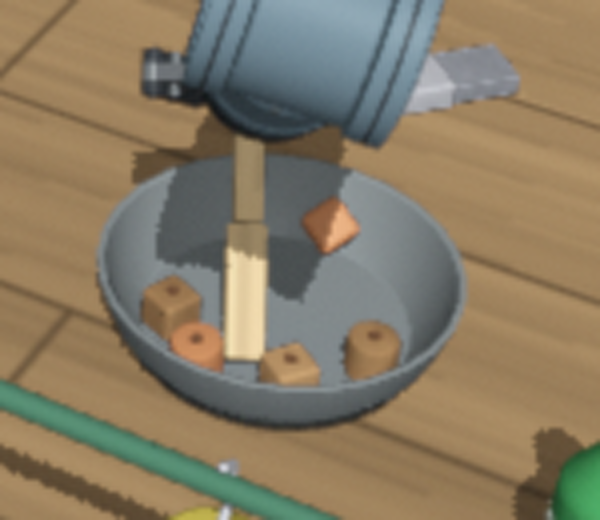

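All five beads remain in the bowl and have clearly moved from their first places; one cube is propped against the near wall. The blade is at the far side. Now I'll lift, untilt and carry the paddle to the box.

Request:
step_arm(
  motion=[
    [0,[0,0,15],[0,0,0]],
    [0,[0,0,40],[0,0,0]],
    [0,[0,0,75],[0,0,0]],
    [0,[0,0,110],[0,0,0]],
    [0,[0,-5,120],[0.063,-0.125,0]],
    [0,[0,-10,125],[0.126,-0.25,0]],
    [0,[0,-20,125],[0.188,-0.375,0]],
    [0,[0,-30,125],[0.251,-0.5,0]],
  ],
)

```text
time_s: 15.45
tool_pos: [613.5, 254.5, 363.0]
eef_rot: [0.965, 0.227, -0.13, 0.032]
force: [-0.3, -0.2, -0.8]
width: 14.2
```

Request:
step_arm(
  motion=[
    [0,[-5,-15,0],[0.063,-0.125,0]],
    [0,[-10,-35,0],[0.125,-0.248,0]],
    [0,[-15,-60,0],[0.125,-0.248,0]],
    [0,[-15,-60,0],[0.125,-0.248,0]],
  ],
)

```text
time_s: 15.85
tool_pos: [597.8, 189.9, 362.7]
eef_rot: [0.974, 0.226, 0.001, 0.001]
force: [0.3, -1.2, 0.1]
width: 14.1
```

Request:
step_arm(
  motion=[
    [0,[-6,-30,0],[0,0,0.1]],
    [0,[-12,-70,0],[0,0,0.22]],
    [0,[-20,-110,0],[0,0,0.34]],
    [0,[-28,-150,0],[0,0,0.46]],
    [0,[-36,-190,0],[0,0,0.58]],
    [0,[-44,-230,0],[0,0,0.7]],
    [0,[-50,-270,0],[0,0,0.82]],
    [0,[-56,-300,0],[0,0,0.9]],
  ],
)

```text
time_s: 16.65
tool_pos: [541.7, -108.2, 362.0]
eef_rot: [0.776, 0.63, 0.0, 0.001]
force: [0.4, 0.8, 0.1]
width: 14.0
```

Run:
```python
from h import *
s=status.get_state(); m=R.from_quat(s['eef_rot']).as_matrix(); print(s['time_s'],s['tool_pos'],s['joints'],s['width'],s['force'],m.round(3),'handle az',np.degrees(np.arctan2(*(-m[:2,0])[::-1])))
```

```text
16.65 [ 541.74023816 -108.16475885  361.96312662] [-0.04294669  0.42594789  0.2030105   1.8499095  -0.10652964  0.87420922
  0.00362471] 13.992819577561654 [0.38404743 0.76422415 0.06749601] [[ 0.206  0.979  0.002]
 [ 0.979 -0.206 -0.002]
 [-0.002  0.002 -1.   ]] handle az -101.863891806747
```

Request:
step_arm(
  motion=[
    [0,[0,-40,0],[0,0,0.1]],
    [0,[0,-85,0],[0,0,0.2]],
    [0,[-1,-130,0],[0,0,0.3]],
    [0,[-1,-165,0],[0,0,0.389]],
    [0,[-1,-182,-30],[0,0,0.389]],
    [0,[-1,-182,-70],[0,0,0.389]],
    [0,[-1,-182,-105],[0,0,0.389]],
    [0,[-1,-182,-120],[0,0,0.389]],
  ],
)

```text
time_s: 17.45
tool_pos: [540.2, -286.8, 238.3]
eef_rot: [0.641, 0.768, -0.001, -0.002]
force: [0.5, 0.8, -0.2]
width: 14.4
```

Run:
```python
from h import *
import pickle
c=shot('wrist','w5.png'); pickle.dump(c,open('w5.pkl','wb'))
s=status.get_state(); m=R.from_quat(s['eef_rot']).as_matrix(); print(s['time_s'],s['tool_pos'],s['joints'],s['width'],s['force'],m.round(3),'handle az',np.degrees(np.arctan2(*(-m[:2,0])[::-1])))
```

```text
17.5 [ 539.99824618 -286.49208675  237.33765678] [ 0.32748086  0.69099637  0.12047967  1.75115403 -0.11661905  0.71130867
  0.6896741 ] 14.664270074599752 [-0.79643873  0.83203948 -1.95494733] [[-0.179  0.984 -0.005]
 [ 0.984  0.179  0.001]
 [ 0.002 -0.004 -1.   ]] handle az -79.67093628971445
```

View pics/w5.png

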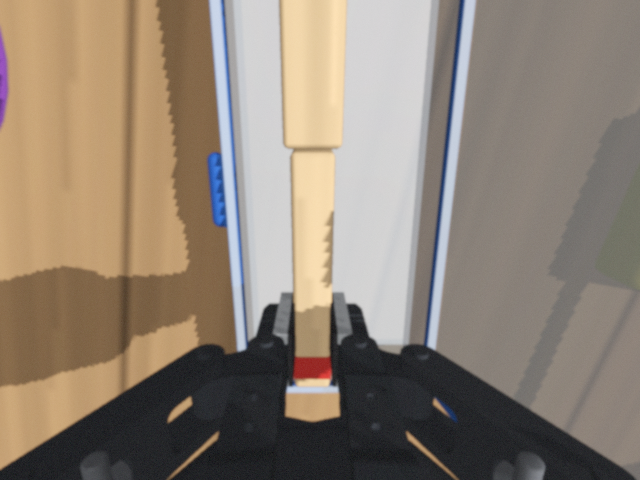

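The wrist view shows the paddle aligned between the box's long walls, which are at columns ~225 and ~450. The end wall rim shows at (313,388), just past the red handle end at (313,383). I'll check the end clearance numerically.

Run:
```python
from h import *
import pickle
c=pickle.load(open('w5.pkl','rb'))
cen=np.array([539,-235,0]);ya=.182;ux=np.array([np.cos(ya),np.sin(ya),0]);uy=np.array([-ux[1],ux[0],0])
def bx(p): d=p-cen; return round(d@ux,1),round(d@uy,1)
print('end rim',bx(onz(c,313,388,50)),'handle end now',bx(onz(c,313,385,237.3-177+9)))
for u,v in((216,0),(241,340),(468,0),(432,340)): print('side',bx(onz(c,u,v,50)))
print('catch',bx(onz(c,216,190,40)))
s=status.get_state();print('tcp',bx(np.array(s['tool_pos'])))
```

```text
end rim (np.float64(-8.2), np.float64(-107.2)) handle end now (np.float64(-8.1), np.float64(-89.3))
side (np.float64(-45.7), np.float64(74.9))
side (np.float64(-45.6), np.float64(-77.1))
side (np.float64(52.4), np.float64(74.6))
side (np.float64(53.7), np.float64(-77.1))
catch (np.float64(-54.8), np.float64(-0.5))
tcp (np.float64(-8.3), np.float64(-50.8))
```

Request:
step_arm(
  motion=[
    [0,[0,0,-25],[0,0,0]],
    [0,[0,0,-45],[0,0,0]],
    [0,[0,0,-52],[0,0,0]],
    [0,[0,0,-54],[0,0,0]],
    [0,[0,0,-54],[0,0,0]],
  ],
)

```text
time_s: 18.0
tool_pos: [541.6, -287.4, 188.0]
eef_rot: [0.641, 0.768, 0.0, 0.001]
force: [0.0, 0.5, -0.1]
width: 14.4
```

Run:
```python
from h import *
s=status.get_state(); print(s['time_s'],s['tool_pos'],s['width'],s['force'],s['wrist_torque'])
```

```text
18.0 [ 541.56157306 -287.41063448  188.00724318] 14.437349908736143 [ 0.0457865   0.52940372 -0.0759158 ] [-0.00599911  0.01233667 -0.01346422]
```

Request:
step_arm(
  motion=[
    [0,[0,0,-3],[0,0,0]],
    [0,[0,0,-6],[0,0,0]],
    [0,[0,0,-6],[0,0,0]],
    [0.4,[0,0,-6],[0,0,0]],
    [0.4,[0,0,-6],[0,0,0]],
    [0.4,[0,0,-6],[0,0,0]],
  ],
)

```text
time_s: 18.6
tool_pos: [541.5, -287.2, 181.3]
eef_rot: [0.641, 0.768, 0.0, 0.001]
force: [0.6, -0.2, 3.4]
width: 34.2
```

Request:
step_arm(
  motion=[
    [0.4,[0,0,15],[0,0,0]],
    [0.4,[0,0,50],[0,0,0]],
    [0.4,[0,0,95],[0,0,0]],
    [0.4,[0,0,140],[0,0,0]],
    [0.2,[0,0,170],[0,0,0]],
    [0,[0,0,170],[0,0,0]],
  ],
)

```text
time_s: 19.2
tool_pos: [541.8, -288.2, 356.5]
eef_rot: [0.641, 0.768, 0.001, 0.004]
force: [0.6, -0.2, 0.9]
width: 6.0
```

Run:
```python
from h import *
import pickle
c=shot('wrist'); pickle.dump(c,open('w6.pkl','wb')); b=shot('scene')
s=status.get_state(); print(s['time_s'],s['tool_pos'],s['joints'],s['width'],s['force'])
W=cv2.resize(c['image'],(480,360)); B=cv2.resize(b['image'][180:300,130:310],(480,320)); B=cv2.copyMakeBorder(B,0,40,0,0,cv2.BORDER_CONSTANT)[:,:320+0] if 0 else B
cv2.imwrite('pics/w6.png',cv2.resize(np.vstack([W,cv2.resize(B,(480,240))]),(480,600))[:,:,::-1])
```

```text
19.3 [ 540.53884517 -287.19505686  351.76729864] [ 0.30752184  0.53253279  0.1482125   1.69732701 -0.09447608  0.91759153
  0.67255281] 0.21075845405696955 [-0.27181874 -0.43238419 -1.02113492]
```

View pics/w6.png

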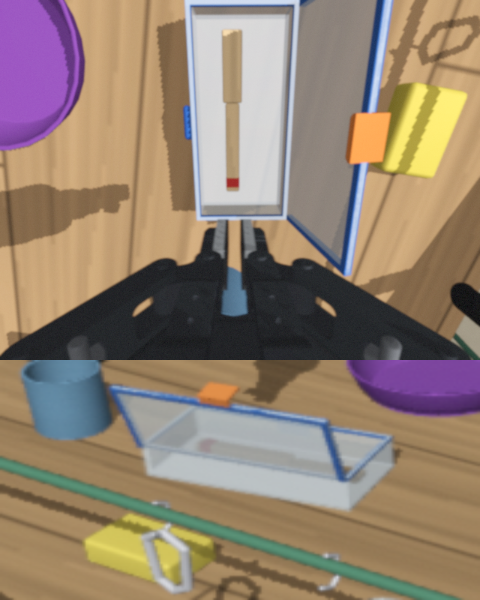

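The paddle lies flat in the box; in the wrist half of the picture it spans (233,30) to (233,188). The gripper is shut, and the lid still leans back with its orange tongue at (369,137). Next I'll go over and behind the lid.

Request:
step_arm(
  motion=[
    [0,[0,0,15],[0,0,0]],
    [0,[30,20,15],[0,0,0]],
    [0,[68,45,15],[0,0,0]],
    [0,[108,72,15],[0,0,0]],
    [0,[109,72,0],[0,0,0]],
    [0,[109,72,-25],[0,0,0]],
    [0,[109,72,-47],[0,0,0]],
    [0,[109,72,-47],[0,0,0]],
  ],
)

```text
time_s: 20.1
tool_pos: [648.1, -214.5, 299.7]
eef_rot: [0.641, 0.768, -0.002, -0.004]
force: [-1.3, 0.1, -0.5]
width: 0.4
```

Run:
```python
from h import *
b=shot('scene'); B=cv2.resize(b['image'][100:300,130:370],(720,600),interpolation=cv2.INTER_CUBIC); cv2.imwrite('pics/t7.png',B[:,:,::-1])
s=status.get_state(); print(s['time_s'],s['tool_pos'],s['joints'],s['width'],s['force'])
cen=np.array([539,-235,0]);ya=.182;ux=np.array([np.cos(ya),np.sin(ya),0]);uy=np.array([-ux[1],ux[0],0])
d=np.array(s['tool_pos'])-cen; print('box',d@ux,d@uy,d[2]-173)
```

```text
20.15 [ 648.89268801 -214.93001688  301.90428381] [ 0.17057978  0.70759084  0.12814623  1.51857566 -0.10386509  0.92688571
  0.51099783] -0.20123916692638014 [0.55520724 0.14794615 0.12027535]
box 111.71026844624085 -0.15173544577786138 128.90428380727883
```

View pics/t7.png

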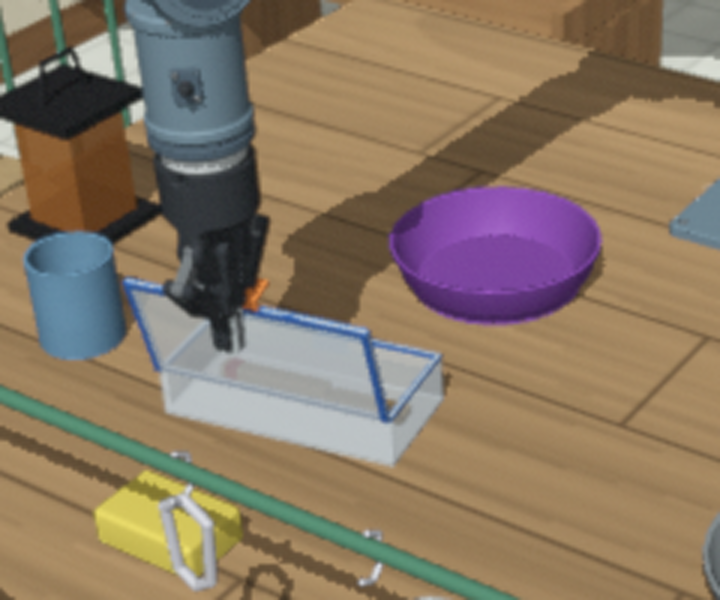

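Request:
step_arm(
  motion=[
    [0,[-15,-3,2],[0,0,0]],
    [0,[-29,-5,4],[0,0,0]],
    [0,[-42,-8,6],[0,0,0]],
    [0,[-51,-9,6],[0,0,0]],
    [0,[-59,-11,5],[0,0,0]],
    [0,[-67,-12,3],[0,0,0]],
    [0,[-75,-14,0],[0,0,0]],
    [0,[-75,-14,0],[0,0,0]],
  ],
)

```text
time_s: 20.95
tool_pos: [573.5, -229.5, 303.0]
eef_rot: [0.641, 0.767, -0.001, -0.001]
force: [-0.2, -0.1, 0.7]
width: -0.2
```

Run:
```python
from h import *
b=shot('scene'); B=cv2.resize(b['image'][150:290,150:310],(640,560),interpolation=cv2.INTER_CUBIC); cv2.imwrite('pics/t8.png',B[:,:,::-1])
s=status.get_state(); print(s['time_s'],s['tool_pos'],s['force'])
cen=np.array([539,-235,0]);ya=.182;ux=np.array([np.cos(ya),np.sin(ya),0]);uy=np.array([-ux[1],ux[0],0])
d=np.array(s['tool_pos'])-cen; print('box',d@ux,d@uy,d[2]-173)
for th in (1.8,1.4,1.3,1.2,1.1,1.0,.8):
    print(th,[np.round((np.array(proj(b,cen+(52-106*np.cos(th))*ux+k*110*uy+[0,0,50+106*np.sin(th)]))-[150,150])*4) for k in (1,-1)])
```

```text
21.0 [ 574.19067563 -229.32918596  303.22765561] [-0.38903381  0.31133809  1.43364292]
box 35.63585445414407 -0.7922502651793741 130.22765560773632
1.8 [array([416., 232.]), array([ 92., 163.])]
1.4 [array([446., 195.]), array([128., 129.])]
1.3 [array([454., 190.]), array([137., 125.])]
1.2 [array([461., 186.]), array([146., 122.])]
1.1 [array([468., 185.]), array([155., 120.])]
1.0 [array([475., 185.]), array([164., 121.])]
0.8 [array([487., 190.]), array([179., 126.])]
```

View pics/t8.png

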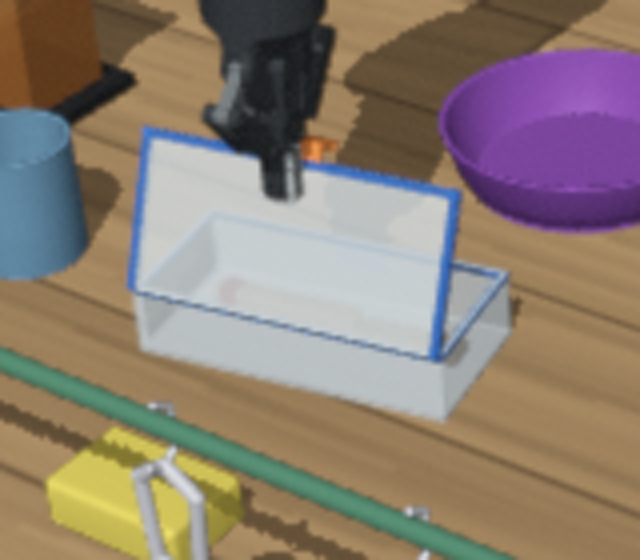

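The lid follows as predicted, with its edge corners at (147,130) and (460,190), i.e. about 1.2 rad. I'll continue the arc down.

Request:
step_arm(
  motion=[
    [0,[-8,-1,-3],[0,0,0]],
    [0,[-15,-3,-8],[0,0,0]],
    [0,[-22,-4,-13],[0,0,0]],
    [0,[-28,-5,-19],[0,0,0]],
    [0,[-38,-7,-32],[0,0,0]],
    [0,[-46,-8,-47],[0,0,0]],
    [0,[-50,-9,-59],[0,0,0]],
    [0,[-50,-9,-59],[0,0,0]],
  ],
)

```text
time_s: 21.8
tool_pos: [523.4, -238.1, 242.8]
eef_rot: [0.641, 0.768, -0.001, -0.002]
force: [-0.1, -0.4, 0.7]
width: -0.1
```

Run:
```python
from h import *
s=status.get_state(); print(s['time_s'],s['tool_pos'],s['force'],s['joints'])
cen=np.array([539,-235,0]);ya=.182;ux=np.array([np.cos(ya),np.sin(ya),0]);uy=np.array([-ux[1],ux[0],0])
d=np.array(s['tool_pos'])-cen; print('box',d@ux,d@uy,d[2]-173)
```

```text
21.8 [ 523.38614371 -238.07748146  242.84973171] [-0.11833039 -0.39729384  0.66264276] [ 0.26495506  0.63456577  0.11190553  1.84810039 -0.10659769  0.66863765
  0.61847513]
box -15.912987231471432 -0.20059313965389128 69.84973170533311
```

Request:
step_arm(
  motion=[
    [0,[0,0,10],[0,0,0]],
    [0,[-10,-2,10],[0,0,0]],
    [0,[-20,-4,10],[0,0,0]],
    [0,[-20,-4,0],[0,0,0]],
    [0,[-20,-4,-8],[0,0,0]],
    [0,[-20,-4,-13],[0,0,0]],
    [0,[-20,-4,-17],[0,0,0]],
    [0,[-20,-4,-20],[0,0,0]],
  ],
)

```text
time_s: 22.6
tool_pos: [504.7, -242.7, 227.9]
eef_rot: [0.641, 0.768, -0.0, -0.001]
force: [-20.7, 7.5, 71.8]
width: -0.3
```

Request:
step_arm(
  motion=[
    [0,[0,0,-1],[0,0,0]],
    [0,[0,0,-2],[0,0,0]],
  ],
)

```text
time_s: 22.8
tool_pos: [504.6, -242.7, 227.8]
eef_rot: [0.641, 0.767, -0.0, -0.001]
force: [-21.8, 9.0, 75.1]
width: 0.0
```

The force rose to 75 N, so the lid has bottomed. I'll back off straight away and check.

Request:
step_arm(
  motion=[
    [0,[0,0,15],[0,0,0]],
    [0,[0,0,60],[0,0,0]],
    [0,[0,0,110],[0,0,0]],
    [0,[0,50,150],[0,0,0]],
    [0,[0,100,180],[0,0,0]],
    [0,[0,150,180],[0,0,0]],
    [0,[0,200,180],[0,0,0]],
    [0,[0,240,180],[0,0,0]],
  ],
)

```text
time_s: 23.6
tool_pos: [504.8, -9.4, 402.7]
eef_rot: [0.641, 0.768, 0.001, 0.0]
force: [0.8, -0.6, -0.2]
width: 0.2
```

Request:
step_arm(
  motion=[
    [0,[0,0,0],[0,0,0]],
    [0,[0,0,0],[0,0,0]],
  ],
)

```text
time_s: 23.8
tool_pos: [504.9, -10.2, 402.0]
eef_rot: [0.639, 0.769, -0.0, -0.0]
force: [0.6, -0.9, 0.0]
width: -0.2
```

Run:
```python
from h import *
import pickle
b=shot('scene'); a=shot('top'); pickle.dump((a,b),open('t9.pkl','wb'))
B=cv2.resize(b['image'][150:345,140:480],(785,450),interpolation=cv2.INTER_CUBIC)
cv2.imwrite('pics/t9.png',B[:,:,::-1])
s=status.get_state(); print(s['time_s'],s['tool_pos'],s['force'])
cen=np.array([539,-235,0]);ya=.182;ux=np.array([np.cos(ya),np.sin(ya),0]);uy=np.array([-ux[1],ux[0],0])
k=785/340
for th in (0,.1,.2): print(th,[np.round((np.array(proj(b,cen+(52-106*np.cos(th))*ux+q*110*uy+[0,0,53+106*np.sin(th)]))-[140,150])*k) for q in (1,0,-1)])
# bystander change check in top view
o=pickle.load(open('top0.pkl','rb'))['image']; df=cv2.absdiff(o,a['image']).max(2)
for n,(x,y,w,h) in dict(jar=(235,128,38,40),tin=(284,142,32,32),sponge=(375,140,50,30),mug=(493,203,56,42),spray=(94,173,40,36),brush=(187,310,60,62),purple=(362,300,92,94)).items(): print(n,(df[y:y+h,x:x+w]>40).mean().round(3))
```

```text
23.9 [504.88081896 -12.8193196  402.05601615] [ 0.43470616  0.08839127 -0.29667198]
0 [array([319., 151.]), array([231., 132.]), array([148., 114.])]
0.1 [array([318., 143.]), array([231., 124.]), array([147., 107.])]
0.2 [array([317., 136.]), array([229., 117.]), array([145., 100.])]
jar 0.0
tin 0.0
sponge 0.0
mug 0.0
spray 0.0
brush 0.0
purple 0.187
```

View pics/t9.png

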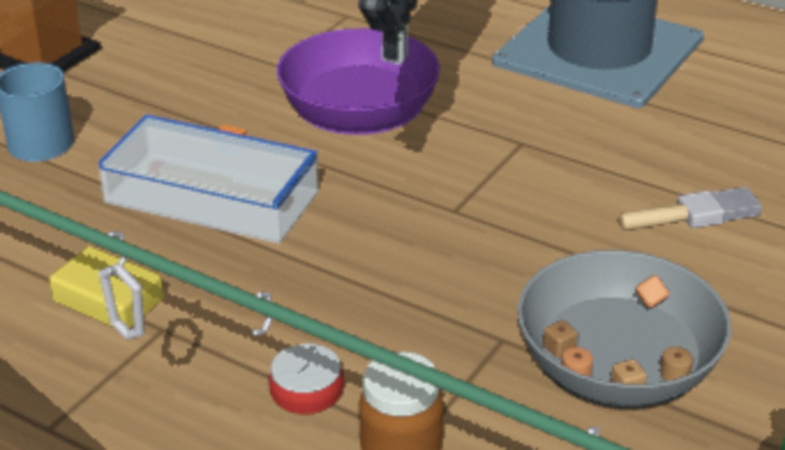

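The lid's front corners are at (317,152) and (148,117), which match 0 rad (predicted (319,151) and (148,114)) rather than 0.1 rad. All five beads are in the bowl, and the paddle shows through the shut box. I'm handing it in.

```bash
python3 -c "
from rig import finish_job
print(finish_job())"
```

```text
the job is handed in; nothing more can be done
None
```

The job is done and handed in at about 24 s of the 72 s allowed; the hand-in gives no verdict.

- **Stir:** I stirred with the blade tip about 6 mm above the bowl floor and about 45 mm from the centre. It made three full clockwise turns, starting and ending at the far side. All five beads clearly moved and all stayed in the bowl. One cube ended up propped against the near wall, still inside.
- **Paddle and lid:** The paddle lies flat in the clear box. I swung the lid over from behind and pressed it down.
- **Lid check:** After I let go, the lid's front edge in the last picture matched the shut position to within 1–3 px. An unsnapped lid would have sat 7–8 px higher.
- **Other things:** In the top view the jar, tin, sponge, mug, spray and brush show no change. The purple bowl's area did differ (19 % of its pixels). I take that to be the arm and its shadow over it, because nothing touched the bowl.
- **Press force:** The fingertips pressed the lid harder than needed. The wrist force peaked at about 75 N vertically (about 79 N in all) as the lid bottomed, and I backed off at once. That is under the 120 N wrist limit. It is above 40 N, but that limit covers the arm and gripper body, and I take the fingertips not to count as part of it.

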